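Close and pin the plaster mould, and hold it shut

TASK

Swing the hinged upper half of the plaster mould shut without slamming it, then take the orange-knobbed pin from its stand and push it all the way down through the hole in the upper half's lip into the hole below, until its collar sits flat on the lip. Finish while still holding on: keep pushing the pin firmly down (about 10 newtons) so the mould stays pressed shut for strapping, and leave the blue-knobbed punch and everything else on the bench as it stands.

Things in the scene. Friction and masses are not known exactly. Their poses are not given: they have to be found in the camera images.
- mould: lower half of the white plaster mould, screwed to the bench. Origin: centre of its underside; x points from the pin lug to the hinge, z up. Plywood foot 150 x 170 x 12 mm; plaster block 120 (x) x 140 mm, its top (split face) at 62 mm; a wooden lug 40 x 50 mm at its -x side (x -100 to -60 mm), 91 mm high, has a vertical hole at x = -80 mm, y = 0
- lid (a joint): angle of the upper half (rad): 0 = shut (hard stop), grows as it opens up and over to the mould's +x; starts at 0.9 to 1.4. Stiff hinge: stays where left; 2 to 6 N at lid_push turns it down. Shut, it is 120 x 140 x 30 mm of plaster under a 150 mm wide, 15 mm plywood board (outer face at 107 mm) whose free edge goes on as a lip 40 mm long, 60 mm wide, 15 mm thick
- hinge (a point): middle of the hinge line, 62 mm above the bench at the mould's x = +60 mm; the line runs along the mould's y. The upper half's outer (plywood) face lies 45 mm from the plane of its split face, which passes through the hinge line
- lid_push (a point): point on the outer plywood face of the upper half, on its centre line, 105 mm from the hinge line along the face: a good place to push it shut from behind. Moves with the upper half; x points along the face from free edge to hinge, z out of the outer face
- upper_hole (a point): the centre of the mouth of the hole through the lip, on the lip's outer face (107 mm above the bench when shut), 140 mm from the hinge line along the face. Hole 13 mm wide, chamfered, 15 mm deep (through). Moves with the upper half
- lower_hole (a point): the centre of the mouth of the hole in the lower half's lug, 91 mm above the bench, right under the upper hole when shut. Hole 13 mm wide, 55 mm deep, chamfered
- pin: the loose pin, about 80 g, upright in its stand. Origin: tip of its foot, z up its axis. Steel shank 10 mm thick, 45 mm long, foot tapered to 6 mm; on it a collar 30 mm wide, 5 mm thick, then an ORANGE cylindrical knob 22 mm thick, 50 mm tall. In the stand the collar rests on the stand's top, 55 mm up: knob from 60 to 110 mm
- pin_grip (a point): the centre of the pin's orange knob, 75 mm above its tip and 30 mm above the collar's underside
- pin_seat (a point): the centre of the collar's underside, on the pin's axis, 45 mm above its tip
- pin_tip (a point): the tip of the pin
- pin_stand: fixed wooden block 60 x 60 x 55 mm that holds the pin in a 13 mm hole, 50 mm deep; origin under its centre. Two such stands may be swapped
- tool_stand: the same wooden block, holding the blue-knobbed punch
- punch: loose look-alike tool standing in the other stand: same shape as the pin but with a BLUE knob and brass shank; leave it alone
- pot: terracotta flower pot, 84 mm wide, 110 mm tall, origin under its centre; bystander
- pig: terracotta piggy figure, about 80 x 55 x 70 mm, origin under its centre; bystander
- spray: clear spray bottle with black head, 68 mm wide, 153 mm tall, origin under its centre; bystander
- roller: wooden rolling pin lying down, 320 mm long along its own x, 40 mm thick, origin under its centre; bystander
- brushes: blue ceramic cup with brushes, 72 mm wide, 170 mm tall with the brushes, origin under its centre; bystander
- glaze: small white-capped glaze jar, 64 mm wide, 80 mm tall, origin under its centre; bystander

How it is judged:
By the outcome, as a careful person would: the job done as asked, in the order asked, and still so for the second after the job is handed in, while the arm keeps its last pose, push and grip.
It also fails if it takes over 59 s, if anything falls off the work surface, if the arm or the gripper's body presses on something with over 40 N, if the wrist force passes 120 N, or if a joint passes its speed limit or range.

ROBOT

A 6-joint arm with a two-finger parallel gripper is mounted at the origin on the work surface. World frame = base frame: x ahead of the robot, y to its left, z up, the work surface at z = 0. Lengths are in m, angles in rad, forces in N, time in s.
With the tool pointing down it reaches from about 0.25 to 0.8 m from the base axis. Payload 8.5 kg.
Tool frame: the origin (TCP) lies at the very end of the fingers, on their centre line; the grasp point (between the pads) lies 19 mm behind it; z points along the fingers, y is the direction in which the jaws open and shut (so a half turn about z gives the same grasp; the last joint's range is limited). The gripper opens to 85 mm and grips with 20 to 120 N. Pads are 22 mm wide; open, the fingers measure 114 mm over their backs; the gripper's body (76 mm by 85 mm) begins 54 mm behind the grasp point. The pads swing forward as they close: fully open they stand 13 mm farther back than shut.
Start: joints at [1.237, 0.238, -0.013, 1.319, 0, 1.571], TCP at [0.172, 0.496, 0.231] pointing down, gripper open.
Joint ranges: [-2.66, 2.66], [-1.03, 1.9], [-1.14, 1.46], [-1.82, 2.27], [-1.45, 1.34], [-3.14, 3.14]. Speed limits (rad/s): [2.22, 2.22, 2.79, 3.14, 3.14, 3.14].

INTERFACE

Orientations are given as a rotation vector (axis times angle).
In Python, from plant import goto, move_straight, movej, command_gripper, hold, solve_ik, get_state, capture, calibration, MotionError, finish_job gives the robot as it stands. Calls block until the motion is done:
- goto(position, orientation): joint-space move of the TCP to a pose.
- move_straight(position, rot=None, rate=0.15, until_force=None): straight line of the TCP; rot=None keeps the orientation; rate is the mean speed in m/s. With until_force (N) it stops when the force on the tool has changed by that much, and returns True; else False.
- movej(angles): joint-space move.
- command_gripper(opening, grasp_force=None): finger opening in m; grasp_force is the grip in N (None keeps the last); returns when the fingers have stopped.
- hold(seconds).
- solve_ik(position, orientation): joint angles nearest the present ones, or None.
- get_state(): the state.
- capture(name): name is "side" or "top" or "wrist"; returns the picture (420x560x3 uint8, blue, green, red); there is no depth.
- calibration(name): a dict with "fx", "fy", "cx", "cy" (pixels), "R" (3x3) and "t" (3): a world point X has camera coordinates R X + t; the wrist camera has in their place "mount" (4x4, takes a point from camera to tool coordinates, whose origin is the TCP and whose axes are the flange's). Camera axes: x right, y down, z forward; pixel columns grow to the right and rows downward; lengths in m; the calibration is good to about 2 mm. The wrist camera is an equidistant fisheye: a pixel r from the principal point sees the ray r / f radians off the axis. A picture is of the moment at which its call begins: read the wrist's pose just before it. calibration takes no time and is no camera call.
A pose or a line that the arm cannot do raises MotionError and nothing moves.
- finish_job(): hands the job in, once; it reports no verdict.
The state is a dict: "clock": time; "joint_pos": joint angles; "qd": joint speeds; "effort": joint torques, N m; "tcp_pos": TCP position; "orientation": TCP orientation; "force": force on the tool from outside, world axes, zero at the start; "wrist_torque": the same for the moment, N m; "grip_width": finger opening in m.
Only numpy, scipy, OpenCV 4.12 (cv2) and the standard library are available. Lean on these libraries where they do the work, as an engineer would, in place of code of your own. Each camera call takes 0.05 s, during which the arm holds its last target. There are 200 camera calls.

## Working session

There is one attempt and no reset: what is moved stays moved. The work goes in short steps, each a Python script; the robot and the scene stay as the last script left them, time stands still between calls to the robot, and variables do not carry over. Pictures are saved under pics/ and viewed, about 8 in all and at most 12, crops included, and the job is handed in when it is done.

```bash
ls; mkdir -p pics; python3 - <<'E'
from plant import *
import cv2,numpy as np
for n in("side","top","wrist"):
    cv2.imwrite(f"pics/{n}0.png",capture(n)); c=calibration(n); print(n,{k:np.round(np.array(v),4).tolist() for k,v in c.items()})
s=get_state();print(s)
E
```

```text
pics
side {'fx': 435.5195, 'fy': 435.5195, 'cx': 280.8618, 'cy': 205.9324, 'R': [[0.7183, -0.6956, -0.017], [-0.4702, -0.4673, -0.7487], [0.5128, 0.5457, -0.6627]], 't': [-0.3535, 0.3318, 0.7725]}
top {'fx': 457.3515, 'fy': 457.3515, 'cx': 278.467, 'cy': 209.4969, 'R': [[0.0292, -0.9994, 0.0195], [-0.9956, -0.0308, -0.088], [0.0885, -0.0169, -0.9959]], 't': [0.0022, 0.5221, 1.2202]}
wrist {'fx': 325.1923, 'fy': 325.1923, 'cx': 283.2014, 'cy': 206.3245, 'mount': [[-0.0001, -0.9544, -0.2986, 0.077], [1.0, 0.0002, -0.0009, 0.001], [0.0009, -0.2986, 0.9544, -0.1413], [0.0, 0.0, 0.0, 1.0]]}
{'clock': 0.15, 'joint_pos': array([ 1.23698311e+00,  2.38626212e-01, -1.40597332e-02,  1.31917677e+00,
        1.06178773e-05,  1.57085058e+00]), 'qd': array([ 0.0007303 , -0.00236675,  0.00161818, -0.0006949 ,  0.00050139,
       -0.00085627]), 'effort': array([-1.58109651e-03, -5.39076018e+01,  3.46599555e+01,  1.45214595e-02,
       -6.65813013e-05,  4.24478586e-06]), 'tcp_pos': array([0.17191069, 0.49572829, 0.23083443]), 'orientation': array([-5.21974199e-01, -3.09773561e+00,  1.64894328e-03]), 'force': array([-0.55577889,  0.3324764 ,  0.04301993]), 'wrist_torque': array([-0.00863223, -0.00221917,  0.0009729 ]), 'grip_width': 0.08545435065198136}
```

View pics/side0.png

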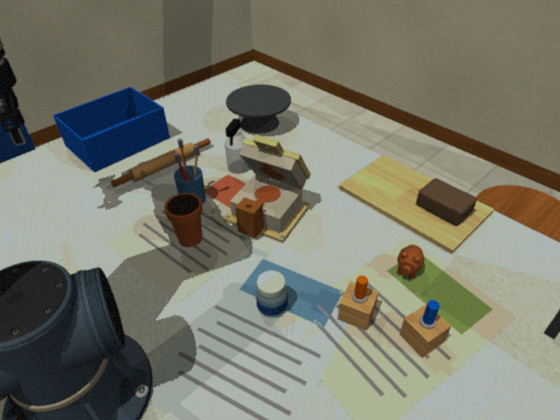

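View pics/top0.png

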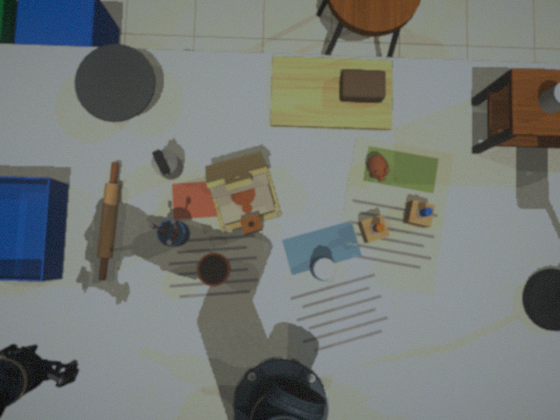

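The side view shows the mould at about (270,195), with its lug at (250,215), the lid open away from the robot, the orange pin at (361,288) and the punch at (431,312). In the top view the mould is at (245,200), the pin at (378,226) and the punch at (426,211). Next I'll enlarge these areas.

```bash
python3 - <<'E'
import cv2,numpy as np
s=cv2.imread("pics/side0.png");t=cv2.imread("pics/top0.png")
def crop(im,x,y,w,h,k):
    c=cv2.resize(im[y:y+h,x:x+w],None,fx=k,fy=k,interpolation=cv2.INTER_CUBIC)
    for i in range(0,w,10): cv2.line(c,(i*k,0),(i*k,8 if i%50 else 16),(0,255,0),1)
    for i in range(0,h,10): cv2.line(c,(0,i*k),(8 if i%50 else 16,i*k),(0,255,0),1)
    return c
a=np.hstack([crop(s,220,130,100,110,4),crop(t,195,140,100,110,4)])
b=np.hstack([crop(s,330,260,100,75,4),crop(t,350,190,100,75,4)])
cv2.imwrite("pics/m1.png",a);cv2.imwrite("pics/p1.png",b)
E
```

```text
(no output)
```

View pics/m1.png

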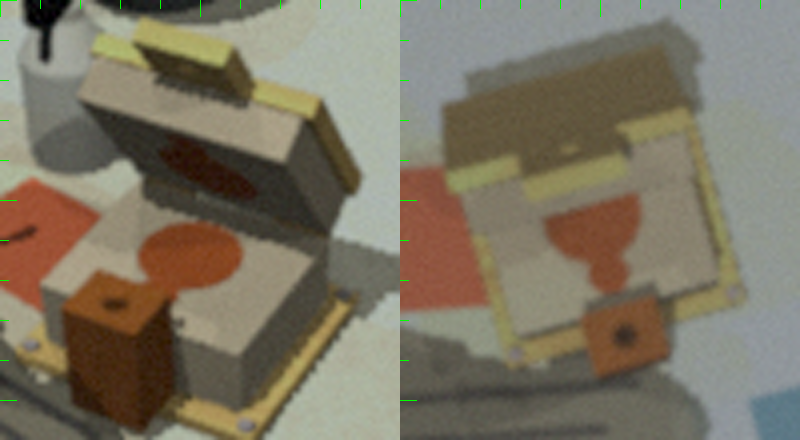

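View pics/p1.png

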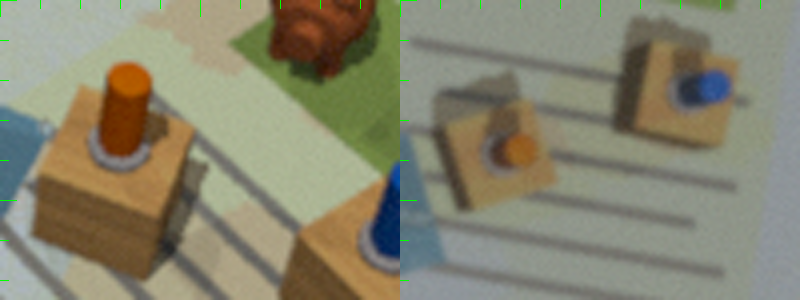

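The crops show the lug hole at (116,304) in the side crop and (226,336) in the top crop. The lug, block and lip corners are clear, and the orange knob top is at (128,78) and (121,149). I'll fit the mould, lid and pin poses to these points from both views.

```bash
cat > geo.py <<'E'
import numpy as np
from plant import calibration
from scipy.optimize import least_squares
C={n:calibration(n) for n in("side","top")}
def proj(n,X):
    c=C[n];p=np.asarray(c["R"])@X+np.asarray(c["t"]);return np.array([c["fx"]*p[0]/p[2]+c["cx"],c["fy"]*p[1]/p[2]+c["cy"]])
def tri(obs):
    return least_squares(lambda X:np.concatenate([proj(n,X)-u for n,u in obs]),[.5,0,.1])
def rz(a): return np.array([[np.cos(a),-np.sin(a),0],[np.sin(a),np.cos(a),0],[0,0,1]])
def mw(p,X): return rz(p[2])@np.array(X)+[p[0],p[1],0]
def lid(th,r,h,y): return [.06-r*np.cos(th)+h*np.sin(th),y,.062+r*np.sin(th)+h*np.cos(th)]
E
python3 - <<'E'
from geo import *
S=lambda u,v:(220+u/4,130+v/4); T=lambda u,v:(195+u/4,140+v/4)
base=[("side",S(116,304),(-80,0,91)),("side",S(240,352),(-60,-70,62)),("side",S(42,287),(-60,70,62)),("side",S(140,334),(-100,-25,91)),("side",S(64,305),(-100,25,91)),("side",S(172,287),(-60,-25,91)),("side",S(97,270),(-60,25,91)),
("top",T(226,336),(-80,0,91)),("top",T(183,308),(-60,25,91)),("top",T(258,294),(-60,-25,91)),("top",T(270,355),(-100,-25,91)),("top",T(197,377),(-100,25,91)),("top",T(118,336),(-60,70,62)),("top",T(318,281),(-60,-70,62))]
l=[("side",S(80,96),(120,0,70)),("side",S(288,162),(120,0,-70)),("side",S(145,18),(160,45,30)),("side",S(236,44),(160,45,-30)),("side",S(133,38),(160,30,30)),("side",S(230,68),(160,30,-30)),
("top",T(125,183),(160,45,30)),("top",T(227,155),(160,45,-30)),("top",T(130,200),(160,30,30)),("top",T(232,172),(160,30,-30)),("top",T(45,175),(120,45,75)),("top",T(290,108),(120,45,-75))]
def f(p): return np.concatenate([proj(n,mw(p,np.array(m)/1e3))-u for n,u,m in base]+[proj(n,mw(p,lid(p[3],*(np.array(m)/1e3))))-u for n,u,m in l])
r=least_squares(f,[.45,.1,.2,1.1],loss="soft_l1");print(r.x);print(np.round(r.fun.reshape(-1,2),1).tolist())
print("hole tri",tri([(n,u) for n,u,m in base if m[0]==-80]).x,"model",mw(r.x,(-.08,0,.091)))
for a in [((128,78),(121,149)),((119,146),(104,154))]:
    q=tri([("side",(330+a[0][0]/4,260+a[0][1]/4)),("top",(350+a[1][0]/4,190+a[1][1]/4))]);print("pin",q.x,q.fun)
E
```

```text
[0.55382701 0.11045924 0.30096849 1.00920411]
[[0.5, -0.7], [0.5, 0.9], [-0.4, -1.1], [-0.8, 0.4], [-0.4, 0.9], [0.2, 1.8], [0.7, -0.4], [0.1, -0.4], [-0.6, 1.7], [-0.5, -0.0], [0.6, -0.2], [-0.0, -0.5], [-0.3, 0.0], [1.2, -0.4], [-0.7, 0.5], [-0.4, 0.3], [-0.2, -0.2], [0.2, -0.1], [0.1, 0.5], [-1.0, -0.2], [-0.2, -1.0], [-0.4, -0.9], [0.3, 0.5], [-0.1, 0.7], [0.3, -0.6], [0.3, -0.4]]
hole tri [0.47633803 0.08710022 0.08940579] model [0.47742303 0.08674361 0.091     ]
pin [ 0.47595671 -0.23842015  0.10953473] [ 0.40330955 -0.06523248 -0.39958931  0.38547068]
pin [ 0.47550027 -0.23970822  0.05911659] [ 0.25812717 -0.04114959 -0.25479762  0.24895135]
```

```bash
cat >> geo.py <<'E'
from scipy.spatial.transform import Rotation as Ro
M=[0.5538,0.1105,0.301]
def down(a): return Ro.from_matrix(rz(a)@np.diag([1.,-1,-1])).as_rotvec()
E
python3 - <<'E'
from geo import *; from plant import *
import cv2
o=down(M[2])
def P(th): return mw(M,np.array(lid(th,.105,.045,0))+[.011,0,0])
command_gripper(0.0)
goto((.45,.40,.34),o); goto(mw(M,(.13,0,.33)),o)
p=P(1.25)
move_straight(p,rate=.15)
print(get_state()["clock"],get_state()["force"])
f0=get_state()["force"]
for th in np.arange(1.1,.09,-.1):
    hit=move_straight(P(th),rate=.06,until_force=25); s=get_state(); print(round(th,2),hit,np.round(s["force"]-f0,1),round(s["clock"],1))
    if hit: break
cv2.imwrite("pics/side1.png",capture("side")[100:260,190:350])
E
```

```text
10.45 [ 0.78449824 -0.11787512 -0.46216627]
1.1 False [-0.5 -0.2  0.7] 10.9
1.0 False [-0.5  0.6  0.2] 11.2
0.9 False [-0.7  1.1 -0.8] 11.6
0.8 False [-0.2  0.8 -0.7] 11.9
0.7 False [-0.4  0.3  0.3] 12.2
0.6 False [-0.9 -0.7  0.5] 12.6
0.5 False [-0.9  0.2  0.4] 12.9
0.4 False [-0.7 -1.   0.9] 13.3
0.3 False [-0.7  0.   0.6] 13.6
0.2 False [-0.6  0.5  0.7] 14.0
0.1 False [-1.2 -0.4  0.8] 14.3
```

```bash
python3 - <<'E'
import cv2
a=cv2.imread("pics/side1.png");cv2.imwrite("pics/s1b.png",cv2.resize(a,None,fx=3.5,fy=3.5,interpolation=cv2.INTER_CUBIC))
from plant import *; print(get_state()["tcp_pos"])
E
```

```text
[0.5260577  0.10188497 0.11717484]
```

View pics/s1b.png

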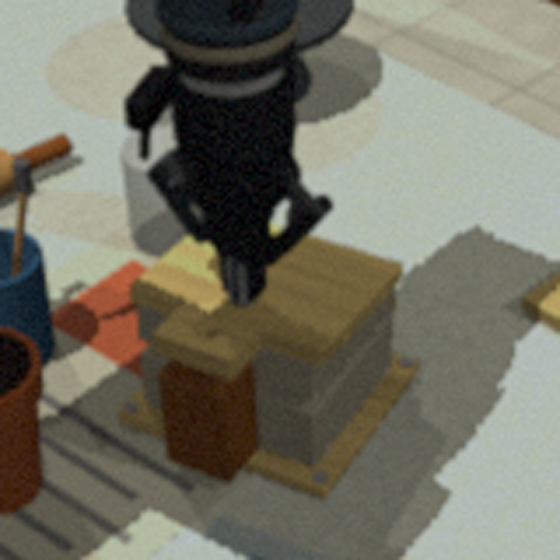

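The fingers hold the lid nearly shut and the lip sits over the lug. I'll press it home, then go to the pin.

```bash
python3 - <<'E'
from geo import *; from plant import *
import cv2
q=np.array(mw(M,(.06-.105+.011,0,.098)))
print("shut hit",move_straight(q,rate=.02,until_force=15)); s=get_state(); print(s["force"],s["tcp_pos"],s["clock"])
q=s["tcp_pos"].copy(); q[2]=.26; move_straight(q,rate=.2)
o=down(np.radians(-71))
goto((.4757,-.239,.20),o)
command_gripper(.05,60)
s=get_state();print(s["clock"],s["tcp_pos"],s["joint_pos"])
cv2.imwrite("pics/side2.png",capture("side"));cv2.imwrite("pics/top2.png",capture("top"));cv2.imwrite("pics/wrist2.png",capture("wrist"))
from numpy import hstack
def crop(im,x,y,w,h,k): return cv2.resize(im[y:y+h,x:x+w],None,fx=k,fy=k,interpolation=cv2.INTER_CUBIC)
cv2.imwrite("pics/c2.png",hstack([crop(cv2.imread("pics/side2.png"),225,150,65,90,6),crop(cv2.imread("pics/top2.png"),210,160,65,90,6)]))
E
```

```text
shut hit True
[-1.98178778 -0.80413577  9.03665092] [0.52322613 0.10099798 0.10702627] 14.975
20.875 [ 0.47571316 -0.23902128  0.2000353 ] [-4.65594401e-01  2.62868145e-01 -6.05234183e-02  1.24731571e+00
 -1.72578067e-05 -2.36798011e+00]
```

View pics/c2.png

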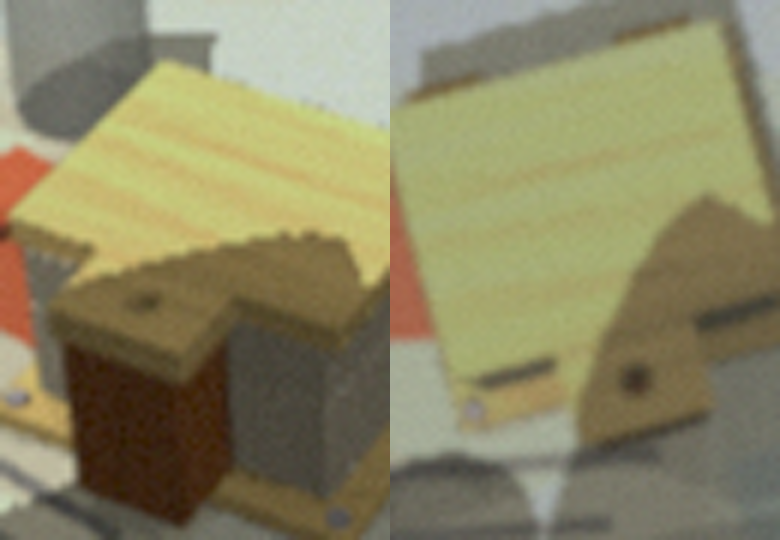

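View pics/wrist2.png

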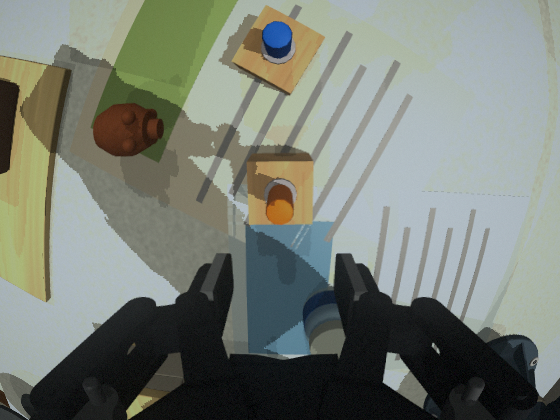

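The lid is shut flush on the lug. The hole mouth is at side pixel (250.0,200.2) and top pixel (251.0,223.2). In the wrist view the orange knob top is at (280,213), laterally centred between the fingers, and the blue punch is well clear at (278,38).

```bash
python3 - <<'E'
from geo import *; from plant import *
import cv2
q=tri([("side",(250.0,200.2)),("top",(251.0,223.2))]);print("uhole",q.x,q.fun, mw(M,(-.08,0,.107)))
c=calibration("wrist");d=np.array([280-c["cx"],213-c["cy"]]);r=np.linalg.norm(d);t=r/c["fx"]
ray=np.array([*(d/r*np.sin(t)),np.cos(t)]);m=np.array(c["mount"]);s=get_state()
R=Ro.from_rotvec(s["orientation"]).as_matrix();w=R@m[:3,:3]@ray;o0=R@m[:3,3]+s["tcp_pos"]
print("knobtop",o0+w*(.11-o0[2])/w[2])
E
```

```text
uhole [0.47874089 0.08679311 0.10559318] [-0.53641862  0.06138211  0.37205816 -0.46747338] [0.47739676 0.08678197 0.107     ]
knobtop [ 0.47714857 -0.23602708  0.11      ]
```

```bash
python3 - <<'E'
from geo import *; from plant import *
import cv2
p=np.array([.476,-.2385,.071])
print(move_straight(p,rate=.12,until_force=15))
command_gripper(.0,80); s=get_state();print("grip",s["grip_width"],s["force"],s["clock"])
p[2]=.19; move_straight(p,rate=.15)
h=np.array([.478,.0868,.0])
o=down(np.radians(-71))
goto(h+[0,0,.19],o); move_straight(h+[0,0,.178],rate=.1); hold(.2)
s=get_state();print(s["grip_width"],s["tcp_pos"],s["clock"],s["joint_pos"][5],s["force"])
a=capture("side");b=capture("top");cv2.imwrite("pics/side3.png",a);cv2.imwrite("pics/top3.png",b)
def crop(im,x,y,w,h,k): return cv2.resize(im[y:y+h,x:x+w],None,fx=k,fy=k,interpolation=cv2.INTER_CUBIC)
cv2.imwrite("pics/c3.png",np.hstack([crop(a,210,135,80,90,5),crop(b,210,160,80,90,5)]))
E
```

```text
False
grip 0.020377593551138374 [1.6038327  2.33452116 6.37856156] 22.625
0.020070518407574792 [0.47827704 0.08649895 0.178324  ] 25.2667 -1.722837882249216 [-0.03125012  0.32383935 -1.12986434]
```

View pics/c3.png

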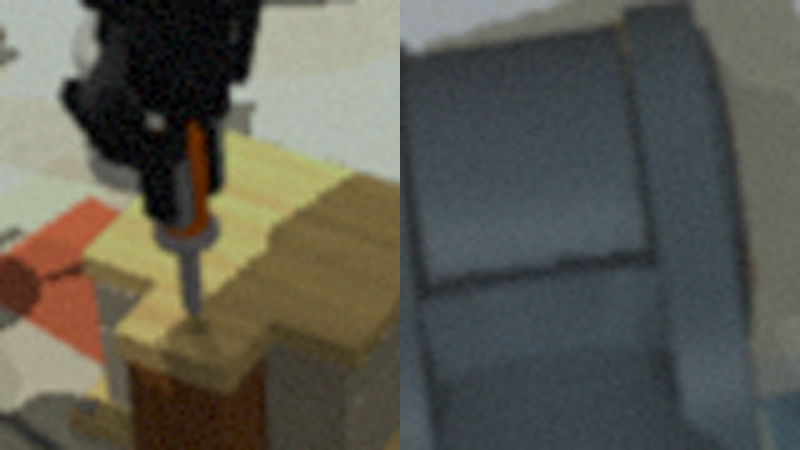

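The pin is held upright over the lip, with its tip at about (193,315) in the side crop, just above the hole at about (200,326). The top view is blocked by the arm. I'll compare the tip with its projected position and use the wrist camera as the second view.

```bash
python3 - <<'E'
from geo import *; from plant import *
import cv2
f=lambda X:np.round((proj("side",np.array(X))-[210,135])*5,1)
for n,X in dict(hole=(.478,.0868,.107),tip=(.4783,.0865,.1173),coll=(.4783,.0865,.1623),knobtop=(.4783,.0865,.2173),tipdx=(.4833,.0865,.1173),tipdy=(.4783,.0915,.1173)).items(): print(n,f(X))
w=capture("wrist");cv2.imwrite("pics/wrist3.png",w)
cv2.imwrite("pics/w3.png",cv2.resize(w[150:300,200:370],None,fx=4,fy=4,interpolation=cv2.INTER_CUBIC))
a=cv2.imread("pics/side3.png");cv2.imwrite("pics/s3.png",cv2.resize(a[175:212,230:270],None,fx=14,fy=14,interpolation=cv2.INTER_CUBIC))
E
```

```text
hole [195.9 324.7]
tip [195.3 307.5]
coll [188.6 229.4]
knobtop [179.9 127.1]
tipdx [203.6 302.4]
tipdy [188.1 302.5]
```

View pics/w3.png

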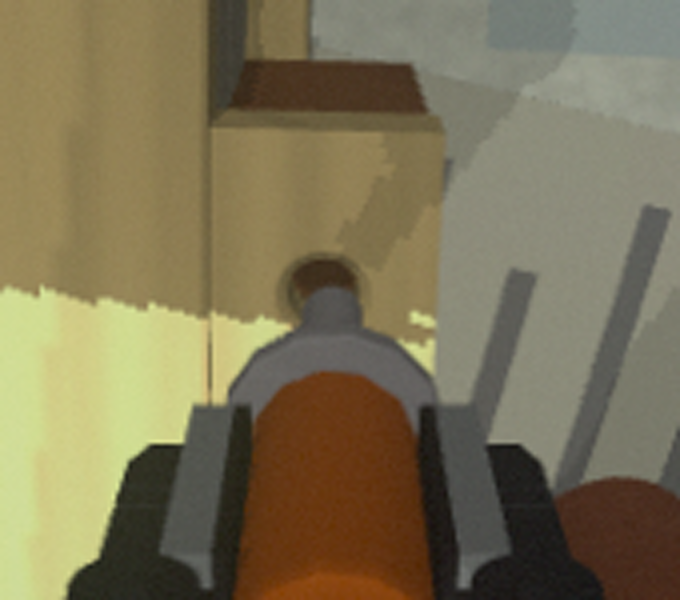

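View pics/s3.png

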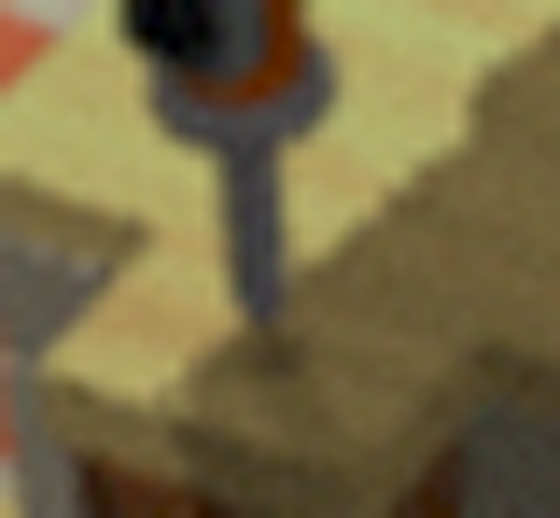

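The wrist crop shows the hole ring centred at about column 325 and the pin shank at about 331, so the hole lies about 1 mm along −tool y. The side crop shows the tip at (262,320) and the hole at (272,350), also slightly offset. I'll compute the correction jointly.

```bash
cat >> geo.py <<'E'
def wproj(X,s):
    c=calibration("wrist");m=np.array(c["mount"]);R=Ro.from_rotvec(s["orientation"]).as_matrix()
    p=m[:3,:3].T@(R.T@(np.asarray(X)-s["tcp_pos"])-m[:3,3]);rr=np.hypot(p[0],p[1]);t=np.arctan2(rr,p[2])
    return np.array([c["cx"],c["cy"]])+c["fx"]*t*p[:2]/rr
E
python3 - <<'E'
from geo import *; from plant import get_state
s=get_state();R=Ro.from_rotvec(s["orientation"]).as_matrix();k=lambda X:np.round((wproj(X,s)-[200,150])*4,1)
tip=s["tcp_pos"]+[0,0,-.061];tx=R[:,0]
print("tip",k(tip),"tip+3x",k(tip+.003*tx),"shank+5x z8",k(tip+.005*tx+[0,0,.008]),"collar+15x",k(tip+.015*tx+[0,0,.045]))
r=least_squares(lambda p:np.r_[(k((p[0],p[1],.107))-[325,291])/8,(proj("side",np.array([p[0],p[1],.107]))-(249.8,200.1))/.5],[.478,.087]);print("hole wrist+side",r.x,r.fun)
r=least_squares(lambda p:k((p[0],p[1],.107))-[325,291],[.478,.087]);print("hole wrist",r.x, "ring+x edge",k(np.r_[r.x,.107]+.0078*tx))
print("per mm",k((.479,.087,.107))-k((.478,.087,.107)),k((.478,.088,.107))-k((.478,.087,.107)), s["tcp_pos"])
E
```

```text
tip [332.7 294.1] tip+3x [332.7 277.1] shank+5x z8 [332.7 282.1] collar+15x [332.8 306.5]
hole wrist+side [0.4780882  0.08688571] [ 0.9875     -2.075      -1.23780086 -0.3829262 ]
hole wrist [0.478 0.087] ring+x edge [333.2 232.2]
per mm [-5.5 -1.8] [-1.9  5.1] [0.47817259 0.08674416 0.17826865]
```

```bash
python3 - <<'E'
from geo import *; from plant import *
h=np.array([.4792,.0874,0])
move_straight(h+[0,0,.178],rate=.05)
f0=get_state()["force"]
for z in (.172,.166,.160,.152,.144):
    hit=move_straight(h+[0,0,z],rate=.05,until_force=10);s=get_state();print(z,hit,np.round(s["force"]-f0,1),np.round(s["tcp_pos"],4),np.round(s["wrist_torque"],2),s["grip_width"],round(s["clock"],1))
    if hit: break
E
```

```text
0.172 False [ 0.4 -0.1 -1.1] [0.4788 0.0874 0.1715] [ 0.01  0.01 -0.02] 0.02028677040188872 25.9
0.166 False [0.3 1.  0.8] [0.4789 0.0874 0.1656] [0.06 0.02 0.03] 0.020164137781734738 26.2
0.16 False [-0.1  2.5 -0.5] [0.479  0.0876 0.1596] [0.38 0.01 0.  ] 0.020462066729324768 26.5
0.152 False [-0.1  3.1 -2.4] [0.479  0.0875 0.1516] [ 0.58 -0.14 -0.01] 0.020275645569865948 26.8
0.144 False [ 1.   3.4 -2. ] [0.479  0.0875 0.1436] [ 0.84 -0.13  0.02] 0.020356940633756416 27.1
```

The pin is well in, with its tip below the lug's mouth and a light 3 N sideways force. I'll ease toward +y, continue to the seat and then settle at about 10 N.

```bash
python3 - <<'E'
from geo import *; from plant import *
h=np.array([.4792,.0882,0])
move_straight(h+[0,0,.1436],rate=.05)
pr=lambda t,hit:print(t,hit,np.round(get_state()["force"],1),np.round(get_state()["tcp_pos"],4),get_state()["grip_width"],round(get_state()["clock"],2))
for z in (.136,.128): pr(z,move_straight(h+[0,0,z],rate=.05,until_force=15))
pr("seat",move_straight(h+[0,0,.116],rate=.02,until_force=9)); hold(.5); pr("rest",0)
E
```

```text
0.136 False [-0.3 -0.1 -1.2] [0.4789 0.088  0.1355] 0.02034939607188445 27.63
0.128 False [-0.5 -0.   0.1] [0.4789 0.0881 0.1276] 0.020252146389555997 27.94
seat True [-1.4 -0.5  7.4] [0.4796 0.0883 0.1237] 0.020295937807291702 28.32
rest 0 [-1.   0.1  8.3] [0.4796 0.0883 0.1236] 0.020041678182868238 28.82
```

```bash
python3 - <<'E'
from geo import *; from plant import *
import cv2
s=get_state();p=s["tcp_pos"].copy()
for k in range(8):
    p[2]-=.0002
    move_straight(p,rate=.02);hold(.3);f=np.mean([(hold(.05),get_state()["force"])[1] for _ in range(6)],axis=0);s=get_state();print(np.round(f,1),np.round(s["tcp_pos"],4),round(s["clock"],1))
    if f[2]>9.2: break
a=capture("side");w=capture("wrist")
cv2.imwrite("pics/c4.png",np.hstack([cv2.resize(a[130:240,210:310],(400,440),interpolation=cv2.INTER_CUBIC),cv2.resize(w[170:280,233:333],(400,440),interpolation=cv2.INTER_CUBIC)]))
E
```

```text
[-0.6 -0.1  5.2] [0.4799 0.0884 0.1237] 29.7
[-1.2 -0.1  7.5] [0.4798 0.0884 0.1236] 30.5
[-1.5 -0.1  9.2] [0.4798 0.0883 0.1236] 31.4
```

View pics/c4.png

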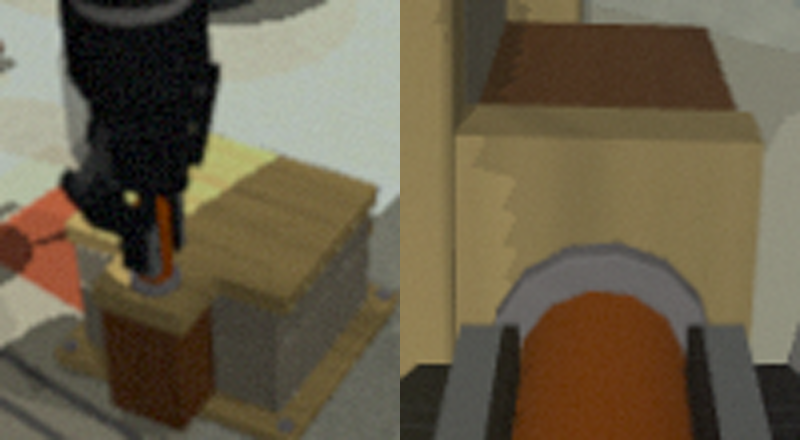

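The collar sits flat on the lip with no shank showing in either view, and the lid is shut. The push is about 10 N (9.2 N plus about 1 N for the pin's weight and sensor offset). I'll check that it's steady, then hand in.

```bash
python3 - <<'E'
from plant import *; import numpy as np
hold(.6);F=[(hold(.05),get_state()["force"][2])[1] for _ in range(10)];s=get_state();print(np.mean(F),s["tcp_pos"],s["clock"],s["grip_width"])
finish_job()
E
```

```text
9.180755481806496 [0.47986298 0.0883348  0.12364821] 32.5667 0.020260109773749004
the job is handed in; nothing more can be done
```

The mould is shut and pinned, and I handed the job in at 32.6 s with the gripper still holding the pin and pushing down.

- **Lid:** I swung it shut slowly with closed fingers pushing from behind. Contact force during the swing stayed around 1 N, and I pressed it home with about 9 N. The pictures show it flush on the lug.
- **Pin:** I took the orange-knobbed pin from its stand and pushed it down through both holes until the collar stopped it. The tool came to rest at z = 0.1236 m, against about 0.123 m expected. The last side and wrist pictures show the collar flat on the lip.
- **Final push:** The wrist sensor read a steady 9.2 N upward. With the pin's weight and sensor offset of about 1 N, the push on the lip is about 10 N.

**Disagreement:** the side and wrist views differed by 2–3 mm on where the hole was relative to the pin tip. I used a weighted average, and a sideways force of about 3 N during insertion showed a small remaining error, which I corrected by 0.8 mm.

I did not touch the punch or the bystanders, and no contact with them showed, but I took no final overall picture to confirm it.

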